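# Sort the electronics bench: housings to carton and tray, circuit card into its rack

## Task

Sort the three loose parts in front of you: stand the wide white housing upright in the square cardboard carton and the slim white housing upright in the oblong grey tray, and take the circuit card from its leaning stand and slide it, handle up, down the two vertical guides of the aluminium rack until it sits fully home. Any order will do; set everything down gently rather than dropping it, let go of it all, and leave the screwdriver, tape roll and meter where they are.

Things in the scene. Friction and masses are not known exactly. Their poses are not given: they have to be found in the camera images.
- wide_center (a point): Centre, half-way up, of the loose WIDE white housing, about 0.2 kg, upright on the bench: 90 mm long (x), 54 mm wide (y; flat parallel sides, grasp across them), 65 mm tall (z up). Its lower 40 mm is 90 mm long; above is a centred step 50 mm long, same width. (The rows of white housings at the bench's left rear edge are scenery.)
- slim_center (a point): Centre, half-way up, of the loose SLIM white housing, about 0.13 kg: same stepped shape, 90 mm long (x) and 65 mm tall (z up) but only 27 mm wide (y; grasp across y). Upright on the bench.
- carton: Fixed square open cardboard carton: 150 x 150 mm outside, walls 5 mm thick, 38 mm tall above the bench, floor 5 mm thick. Origin: centre of its underside, on the bench; x, y along its sides, z up.
- tray: Fixed oblong open grey plastic tray: outside 115 mm along x, 190 mm along y, walls 4 mm thick, 38 mm tall above the bench, floor 4 mm thick. Origin: centre of its underside, on the bench; z up.
- card_grip (a point): Centre of the grey handle on the loose circuit card (0.12 kg). Axes: z up the card from foot edge to handle, y along its width, x normal to its face. Green board 100 (y) x 80 (z) x 4.5 mm (x); handle above it 60 (y) x 26 (z) x 14 mm (x): grasp across x, fingers along the card's -z. The point is 91 mm above the foot edge. At the start it leans 32 deg from vertical, top towards the robot.
- card_foot (a point): Middle of the card's foot edge (lower edge of the green board), same axes. The card may go into the rack either way round.
- stand: Fixed grey leaning stand holding the card. Origin on the bench; base plate 110 (x) x 120 (y) mm. The card's foot starts at x +28 mm, z 14 mm; the card leans to the stand's -x, on two back rails 38 mm either side of its middle, with cheeks at both sides and a 12 mm lip before its foot. The space under the handle is free for a finger. Draw the card 50 mm along its own z before turning it.
- rack_seat (a point): Fixed aluminium rack, base 80 x 140 x 12 mm. Point: middle of its base's top, 12 mm above the bench, where the middle of the card's foot comes to rest. y from guide to guide, x normal to the seated card, z up. Slots 7.5 mm wide (x), slot bottoms 104 mm apart (y), flanges 88 mm apart. Straight slots end 60 mm above the point; lead-ins flared to about 21 mm (x) and 115 mm (y) reach 75 to 80 mm above it.
- driver: Screwdriver 190 mm long lying on the bench, a bystander. Origin on its underside.
- tape: Black tape roll lying flat, 90 mm diameter, 22 mm high, a bystander. Origin: centre of its underside.
- meter: Grey hand-held meter lying flat, 120 x 70 x 30 mm, a bystander. Origin: centre of its underside.
Mind the look-alikes: they are no part of the job. Leave any green or purple look-alike of the carton alone.

How it is judged (in metres and radians):
At the end, for the whole second after the job is handed in: The wide housing stands upright (within 0.12 rad) on the carton's floor, the slim one likewise in the tray, and the card stands handle up (0.1 rad) in the guides, its foot within 4 mm (height and x) and 5 mm (y) of the seat; all at rest (x of wide_center in the frame of carton between -0.07 and 0.07 m and y of wide_center in the frame of carton between -0.07 and 0.07 m and z of wide_center in the frame of carton between 0.022 and 0.043 m and angle between each of wide_center, slim_center's own z axis and vertical below 0.12 rad and x of slim_center in the frame of tray between -0.0535 and 0.0535 m and y of slim_center in the frame of tray between -0.091 and 0.091 m and z of slim_center in the frame of tray between 0.022 and 0.043 m and x of card_foot in the frame of rack_seat between -0.004 and 0.004 m and y of card_foot in the frame of rack_seat between -0.005 and 0.005 m and z of card_foot in the frame of rack_seat between -0.003 and 0.004 m and angle between card_foot's own z axis and vertical below 0.1 rad and linear speed of each of wide, slim, card below 0.02 m/s); the robot touches nothing.
It fails at once if a housing or the card is dropped (falls free of the fingers faster than 0.9 m/s, about 40 mm of fall) ((linear speed of wide above 0.9 m/s and contact force between the fingers and wide below 0.02 N) or (linear speed of slim above 0.9 m/s and contact force between the fingers and slim below 0.02 N) or (linear speed of card above 0.9 m/s and contact force between the fingers and card below 0.02 N)).
It fails at once if the screwdriver is moved by more than 20 mm (distance of driver from where it was at the start of the episode above 0.02 m).
It fails at once if the tape roll is moved by more than 20 mm (distance of tape from where it was at the start of the episode above 0.02 m).
It fails at once if the meter is moved by more than 20 mm (distance of meter from where it was at the start of the episode above 0.02 m).
It also fails if it takes over 72 s, if anything falls off the work surface, if the arm or the gripper's body presses on something with over 40 N, if the wrist force passes 120 N, or if a joint passes its speed limit or range.

## Robot

A 6-joint arm with a two-finger parallel gripper is mounted at the origin on the work surface. World frame = base frame: x ahead of the robot, y to its left, z up, the work surface at z = 0. Lengths are in m, angles in degrees, forces in N, time in s.
With the tool pointing down it reaches from about 0.4 to 0.825 m from the base axis. Payload 7 kg.
Tool frame: the origin (TCP) lies between the finger pads; the fingertips stand 19 mm ahead of it and the grasp point (between the pads) is the TCP (r.finger_overhang is the distance from the TCP to the fingertips, in m); z points along the fingers, y is the direction in which the jaws open and shut (so a half turn about z gives the same grasp; the last joint's range is limited). The gripper opens to 88 mm and grips with 3 to 60 N. Pads are 19 mm wide; open, the fingers measure 130 mm over their backs; the gripper's body (78 mm by 193 mm) begins 47 mm behind the grasp point.
Start: joints at [-50.701, 20.546, 0.682, 0, -70.136, -16.507], TCP at [0.261, -0.622, 0.246] pointing down, gripper open.
Joint ranges: [-176.03, 176.03], [-82.01, 121.73], [-58.28, 71.71], [-173.87, 95.51], [-174.79, -0.11], [-173.66, 173.66]. Speed limits (degrees/s): [136.94, 136.94, 172.46, 180, 180, 180].

## Interface

Orientations are given as [roll, pitch, yaw] about the fixed x, y, z axes, in that order (R = Rz(yaw) Ry(pitch) Rx(roll)).
In Python, from plant import r, optics gives the robot as it stands. The module is installed in compiled form; this text tells all that it offers.
- The arm moves only by the tool step_arm, never from a script. Its argument "increments" is a list of rows, each an object of numbers: "tx", "ty", "tz": the shift along the world's x, y, z in mm; "ax", "ay", "az": the turn, a rotation vector about the world's x, y, z in degrees; "claw": the gripper command: -1 is shut, 1 is fully open, values between are in proportion. In form: [{"tx": .., "ty": .., "tz": .., "ax": .., "ay": .., "az": .., "claw": ..}, ...]. A call has 1 to 12 rows; each row shifts and turns the commanded pose from where the row before left it; what a row does not reach is not made up. A row lasts 1/10 s, in which the tool goes at most 50 mm and 8.59 degrees, less where a joint would pass 70% of its speed; a pose out of reach is approached as far as the arm can. A call with a gripper value outside its range is refused whole. The fingers move at their own pace and stop on an object; "newtons" is the grip in N (left out, the last holds). Time passes only in rows, so rows that do not move let the fingers close. It gives the time, the measured TCP pose, the force and the opening at its end, in the units of the state.
- r.get_state(): the state, without advancing time (a new reading comes with each control period).
- optics.capture(name): name is "scene" or "top" or "wrist"; returns a dict with "image" (384x512x3 uint8, blue, green, red), "depth" (384x512 float32, m along the optical axis (not along the pixel's ray), 0 where there is no reading), "fx", "fy", "cx", "cy" (pixels), "R" (3x3) and "t" (3): a world point X has camera coordinates R X + t. Camera axes: x right, y down, z forward; pixel columns grow to the right and rows downward; lengths in m; the calibration is good to about 2 mm. A picture is of the moment at which its call begins.
- r.close_job(): hands the job in, once; it reports no verdict.
The state is a dict: "time_s": time; "joints": joint angles; "qd": joint speeds; "joint_torque": joint torques, N m; "tcp_pos": TCP position; "eef_rot": TCP orientation; "contact_force": force on the tool from outside, world axes, zero at the start; "moment": the same for the moment, N m; "gripper_width": finger opening in m.
Only numpy, scipy, OpenCV 4.12 (cv2) and the standard library are available. Lean on these libraries where they do the work, as an engineer would, in place of code of your own. Each camera call takes 0.05 s, during which the arm holds its last target. There are 200 camera calls.

## Working session

There is one attempt and no reset: what is moved stays moved. The work goes in short steps, Python scripts to look and compute and a tool call to move; the robot and the scene stay as the last step left them, time stands still between calls to the robot, and variables do not carry over. Pictures are saved under pics/ and viewed, about 8 in all and at most 12, crops included, and the job is handed in when it is done.

Besides the shell and the picture viewer there is one more tool, called as a command line: name --argument value ..., lists and objects as JSON in quotes. step_arm: Moves the arm, as the interface text tells. Its arguments: {"type":"object","properties":{"increments":{"type":"array","items":{"type":"object","properties":{"tx":{"type":"number"},"ty":{"type":"number"},"tz":{"type":"number"},"ax":{"type":"number"},"ay":{"type":"number"},"az":{"type":"number"},"claw":{"type":"number"}}}},"newtons":{"type":"number"}},"required":["increments"]}

```bash
mkdir -p pics; cat > h.py <<'E'
import numpy as np,cv2,pickle
from plant import r,optics
def cap(n,f):
    c=optics.capture(n); pickle.dump(c,open(f+'.pkl','wb')); cv2.imwrite('pics/'+f+'.png',c['image']); return c
def load(f): return pickle.load(open(f+'.pkl','rb'))
def w(c,u,v):
    u=np.asarray(u,float);v=np.asarray(v,float)
    d=c['depth'][v.astype(int),u.astype(int)]
    X=np.stack([(u-c['cx'])/c['fx']*d,(v-c['cy'])/c['fy']*d,d],-1)
    return (X-c['t'])@c['R']
def cloud(c):
    v,u=np.mgrid[:384,:512]; return w(c,u,v)
E
python3 - <<'E'
from h import *
a=cap('scene','s0');b=cap('top','t0')
for n,c in(('s',a),('t',b)):
    print(n,c['fx'],(-c['R'].T@c['t']).round(3),c['R'].round(2).tolist())
cv2.imwrite('pics/top_big.png',cv2.resize(b['image'],(800,600)))
cv2.imwrite('pics/sc_big.png',cv2.resize(a['image'],(800,600)))
print(r.get_state())
E
```

```text
s 431.82647578030463 [ 1.346 -0.72   1.021] [[0.71, 0.71, -0.01], [0.43, -0.45, -0.78], [-0.56, 0.55, -0.62]]
t 446.0997511606351 [0.295 0.083 1.617] [[-0.03, -1.0, -0.02], [-0.99, 0.03, -0.14], [0.14, 0.02, -0.99]]
{'time_s': 0.1, 'joints': array([-5.07002155e+01,  2.05870214e+01,  6.38938043e-01, -1.65446060e-02,
       -7.01351621e+01, -1.65093593e+01]), 'qd': array([ 0.05770422, -0.09848015,  0.10090203,  0.16814067, -0.08513796,
       -0.10322997]), 'joint_torque': array([-3.94386749e-03, -5.84162951e+01,  2.93747771e+01,  7.01545537e+00,
        1.01248693e-02, -7.91937191e-05]), 'tcp_pos': array([ 0.2613117 , -0.62192977,  0.24472295]), 'eef_rot': array([ 1.79915766e+02, -8.74542042e-03, -1.57215202e+02]), 'contact_force': array([-0.23706476, -0.10334758,  0.30988845]), 'moment': array([ 0.00904749, -0.01009045, -0.00521997]), 'gripper_width': 0.08740404547200571}
```

View pics/top_big.png

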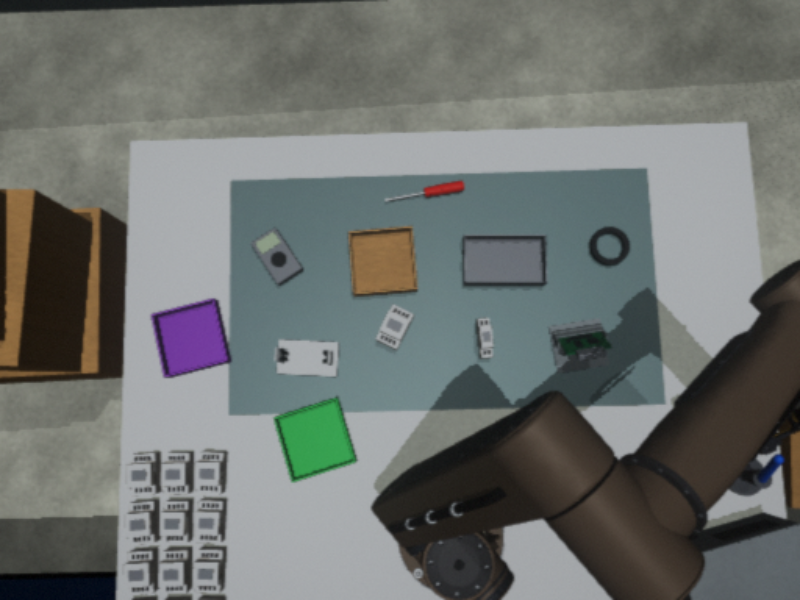

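View pics/sc_big.png

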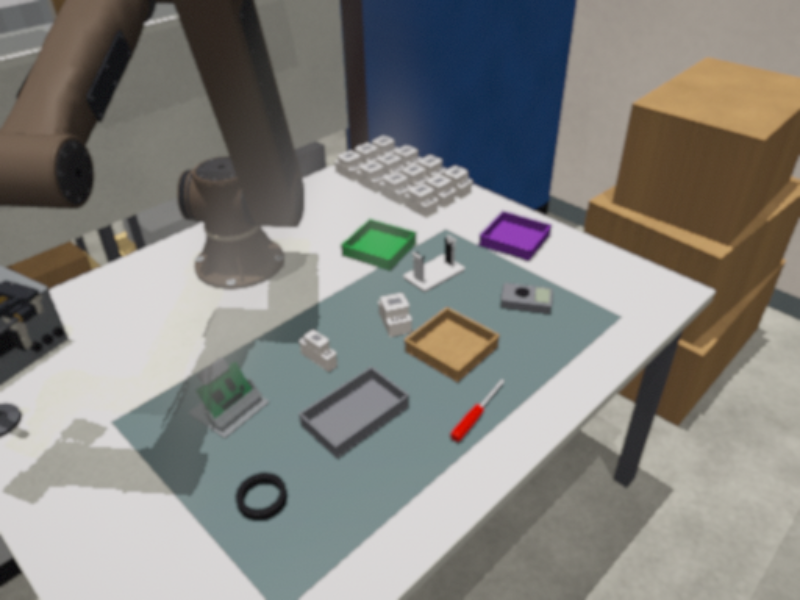

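Top view (800x600): the wide housing candidates are (395,327) and the scenery rows at (175,520). The slim housing is at (485,338). Carton candidates are brown (383,261), green (315,438) and purple (190,338), and I choose brown. The tray is at (505,260), the card and stand at (583,342), and the rack at (307,357). Bystanders are the driver (425,192), tape (609,246) and meter (277,256).

```bash
python3 - <<'E'
from h import *
c=load('t0');P=cloud(c)
def roi(n,u,v,hw,zlo,zhi):
    u,v,hw=int(u*.64),int(v*.64),int(hw*.64)
    p=P[v-hw:v+hw,u-hw:u+hw].reshape(-1,3);p=p[(p[:,2]>zlo)&(p[:,2]<zhi)]
    (cx,cy),(a,b),t=cv2.minAreaRect((p[:,:2]*1000).astype(np.float32))
    print(n,len(p),'c',round(cx),round(cy),'size',round(a),round(b),'ang',round(t,1),'zmax',p[:,2].max().round(3),'med',np.median(p,0).round(3))
roi('wide',395,327,32,.02,.1);roi('widetop',395,327,32,.055,.1)
roi('slim',485,338,30,.02,.1);roi('slimtop',485,338,30,.055,.1)
roi('carton',383,261,45,.015,.06);roi('tray',505,260,52,.02,.06)
roi('rackbase',307,357,42,.006,.02);roi('rackguides',307,357,42,.04,.12)
roi('stand+card',583,342,42,.006,.2);roi('card hi',583,342,42,.06,.2)
roi('meter',277,256,40,.01,.06);roi('tape',609,246,30,.01,.06);roi('driver',425,192,45,.008,.06)
roi('bench',450,300,8,-.02,.02)
im=c['image'][190:250,165:395]; cv2.imwrite('pics/crop1.png',cv2.resize(im,None,fx=3.45,fy=3.45,interpolation=cv2.INTER_CUBIC))
E
```

```text
wide 396 c 469 112 size 54 90 ang 62.6 zmax 0.076 med [0.466 0.112 0.061]
widetop 219 c 469 112 size 54 50 ang 62.9 zmax 0.076 med [0.469 0.111 0.065]
slim 217 c 439 -92 size 90 28 ang 3.8 zmax 0.075 med [ 0.436 -0.091  0.059]
slimtop 116 c 439 -93 size 50 27 ang 2.2 zmax 0.075 med [ 0.439 -0.092  0.064]
carton 344 c 625 136 size 152 150 ang 3.3 zmax 0.048 med [0.627 0.138 0.036]
tray 341 c 619 -147 size 191 116 ang 88.1 zmax 0.049 med [ 0.623 -0.149  0.036]
rackbase 860 c 411 318 size 187 185 ang 88.5 zmax 0.02 med [0.405 0.315 0.011]
rackguides 100 c 405 316 size 122 30 ang 85.4 zmax 0.097 med [0.406 0.36  0.082]
stand+card 903 c 431 -322 size 185 187 ang 87.0 zmax 0.112 med [ 0.422 -0.308  0.03 ]
card hi 250 c 402 -313 size 41 100 ang 5.0 zmax 0.112 med [ 0.402 -0.311  0.086]
meter 649 c 654 385 size 168 169 ang 86.8 zmax 0.043 med [0.641 0.383 0.03 ]
tape 284 c 654 -384 size 112 99 ang 57.3 zmax 0.032 med [ 0.645 -0.394  0.022]
driver 362 c 794 33 size 203 218 ang 86.5 zmax 0.045 med [0.789 0.015 0.02 ]
bench 100 c 533 -19 size 33 35 ang 88.0 zmax 0.008 med [ 0.534 -0.019  0.001]
```

View pics/crop1.png

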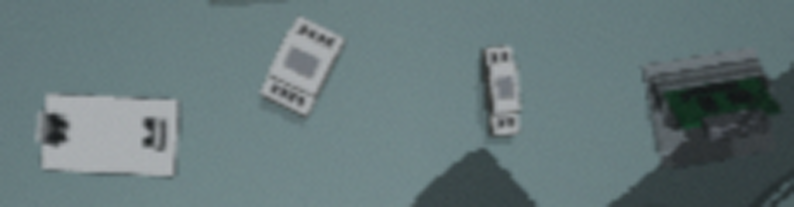

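The crop confirms the choices: the wide housing is at (302,65), the slim one at (502,90), the card and stand at (710,100), and the rack plate with two guides at (108,135). Next I refine the card and rack from both depth images.

```bash
python3 - <<'E'
from h import *
t=load('t0');s=load('s0')
for n,c,card,rack in(('t',t,(373,218,34),(197,229,30)),('s',s,(145,256,32),(278,168,28))):
    P=cloud(c);im=c['image'].astype(int)
    sub=lambda q:(P[q[1]-q[2]:q[1]+q[2],q[0]-q[2]:q[0]+q[2]].reshape(-1,3),im[q[1]-q[2]:q[1]+q[2],q[0]-q[2]:q[0]+q[2]].reshape(-1,3))
    p,b=sub(card); g=(b[:,1]>b[:,2]*1.35)&(b[:,1]>b[:,0]*1.2)&(p[:,2]>.015); q=p[g]
    for _ in range(6):
        m=np.median(q,0);U,S,V=np.linalg.svd(q-q.mean(0),full_matrices=False);nn=V[2];d=(q-q.mean(0))@nn
        q=q[abs(d-np.median(d))<.004]
    nn=nn*np.sign(nn[2]);print(n,'green',g.sum(),len(q),'mean',q.mean(0).round(4),'normal',nn.round(3),'lean',np.degrees(np.arccos(nn[2])).round(1)) 
    a=q@np.cross([0,0,1],nn)/np.linalg.norm(nn[:2]);zz=np.cross(nn,np.cross([0,0,1],nn)/np.linalg.norm(nn[:2]));print('yext',np.percentile(a,[1,50,99]).round(3),'zext',np.percentile(q@zz,[1,99]).round(3),'azn',np.degrees(np.arctan2(nn[1],nn[0])).round(1))
    p,b=sub(rack)
    for lo,hi in((.007,.018),(.06,.11)):
        k=p[(p[:,2]>lo)&(p[:,2]<hi)]
        if lo<.01: # restrict white
            wh=b[(p[:,2]>lo)&(p[:,2]<hi)].min(1)>120; k=k[wh]
        (x,y),sz,an=cv2.minAreaRect((k[:,:2]*1000).astype(np.float32));print(n,'rack',lo,len(k),round(x),round(y),np.round(sz),round(an,1))
        if lo>.01:
            for sgn in(-1,1):
                e=k[(k[:,1]-.316)*sgn>0]
                print(len(e),np.percentile(e,[2,50,98],axis=0).round(3).tolist())
E
```

```text
t green 173 168 mean [ 0.4189 -0.3106  0.0556] normal [0.845 0.118 0.521] lean 58.6
yext [-0.416 -0.366 -0.318] zext [-0.186 -0.111] azn 7.9
t rack 0.007 637 406 314 [138.  79.] 85.9
t rack 0.06 84 405 316 [122.  30.] 85.4
37 [[0.388, 0.256, 0.067], [0.405, 0.261, 0.083], [0.416, 0.271, 0.092]]
47 [[0.395, 0.36, 0.062], [0.408, 0.369, 0.083], [0.423, 0.377, 0.096]]
s green 220 56 mean [ 0.4297 -0.3099  0.041 ] normal [-0.958 -0.268  0.103] lean 84.1
yext [0.366 0.416 0.459] zext [0.065 0.086] azn -164.4
s rack 0.007 328 367 373 [146. 345.] 35.7
s rack 0.06 168 432 234 [ 71. 289.] 16.3
116 [[0.391, 0.103, 0.06], [0.465, 0.132, 0.064], [0.498, 0.27, 0.087]]
52 [[0.397, 0.353, 0.063], [0.413, 0.368, 0.075], [0.429, 0.375, 0.088]]
```

step_arm --increments '[{"tz":45,"az":8},{"ty":35,"tz":30,"az":8},{"ty":35,"tz":30,"az":8},{"ty":45,"az":8},{"ty":45,"az":8},{"tx":10,"ty":45,"az":8},{"tx":10,"ty":45,"az":8},{"tx":10,"ty":45,"az":8},{"az":8},{"ay":-8},{"ay":-8},{}]'

```text
$.increments[0]: bad value
```

step_arm --increments '[{"tx":0,"ty":0,"tz":45,"ax":0,"ay":0,"az":8,"claw":1},{"tx":0,"ty":35,"tz":30,"ax":0,"ay":0,"az":8,"claw":1},{"tx":0,"ty":35,"tz":30,"ax":0,"ay":0,"az":8,"claw":1},{"tx":0,"ty":45,"tz":0,"ax":0,"ay":0,"az":8,"claw":1},{"tx":0,"ty":45,"tz":0,"ax":0,"ay":0,"az":8,"claw":1},{"tx":10,"ty":45,"tz":0,"ax":0,"ay":0,"az":8,"claw":1},{"tx":10,"ty":45,"tz":0,"ax":0,"ay":0,"az":8,"claw":1},{"tx":10,"ty":45,"tz":0,"ax":0,"ay":0,"az":8,"claw":1},{"tx":0,"ty":0,"tz":0,"ax":0,"ay":0,"az":8,"claw":1},{"tx":0,"ty":0,"tz":0,"ax":0,"ay":-8,"az":0,"claw":1},{"tx":0,"ty":0,"tz":0,"ax":0,"ay":-8,"az":0,"claw":1},{"tx":0,"ty":0,"tz":0,"ax":0,"ay":0,"az":0,"claw":1}]' --newtons 20

```text
time_s: 1.3
tcp_pos: [0.2899, -0.3266, 0.3513]
eef_rot: [-163.7, -1.4, -85.5]
contact_force: [0.1, 0.7, 1.3]
gripper_width: 0.0879
```

```bash
python3 - <<'E'
from h import *
c=cap('wrist','w1');s=r.get_state();print(s['tcp_pos'],s['eef_rot'],s['joints'].round(1),s['contact_force'])
print((-c['R'].T@c['t']).round(3),c['R'].round(3).tolist(),c['fx'])
cv2.imwrite('pics/w1b.png',cv2.resize(c['image'],(768,576)))
E
```

```text
[ 0.29001821 -0.32715252  0.35121697] [-163.94492743   -1.36035995  -85.51286688] [-29.7 -12.3 -20.1  -8.4 -68.3  36.5] [ 0.38044281 -0.43742011  0.61113545]
[ 0.258 -0.404  0.487] [[-0.956, -0.082, -0.281], [-0.156, 0.955, 0.251], [0.248, 0.284, -0.926]] 288.17470841684565
```

View pics/w1b.png

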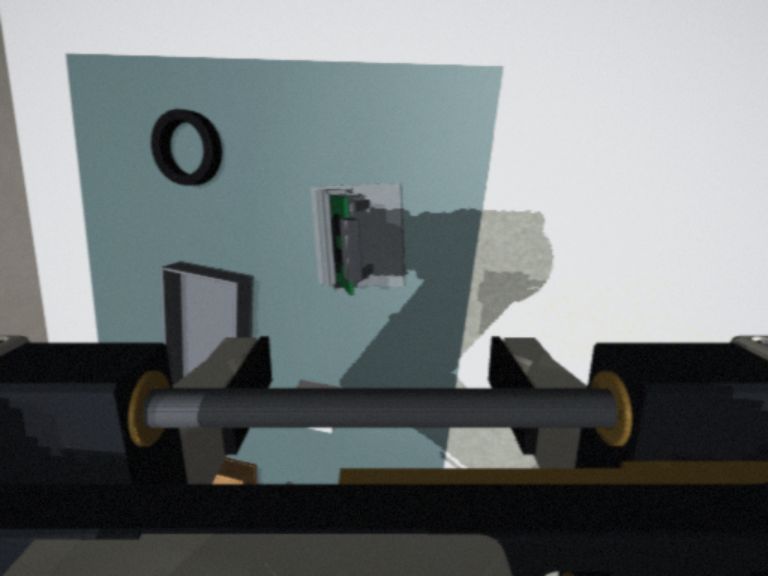

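The wrist view shows the card and stand at about (360,235), with the grey handle at (350,240). The tray is at (210,320) and the tape at (187,147).

```bash
python3 - <<'E'
from h import *
for f in('w1','t0'):
    c=load(f);P=cloud(c).reshape(-1,3);b=c['image'].reshape(-1,3).astype(int)
    box=(c['depth'].ravel()>.2)&(P[:,0]>.31)&(P[:,0]<.52)&(P[:,1]>-.40)&(P[:,1]<-.22)
    p=P[box];q=b[box]
    rect=lambda k:[np.round(v,1) for v in cv2.minAreaRect((k[:,:2]*1000).astype(np.float32))]
    print(f,'all>5mm',rect(p[(p[:,2]>.005)]),'hi',rect(p[p[:,2]>.085]),p[:,2].max())
    h=p[(p[:,2]>.082)&(q.max(1)-q.min(1)<25)];print('handle',len(h),h.mean(0).round(4),rect(h))
    g=p[(q[:,1]>q[:,2]*1.3)&(q[:,1]>q[:,0]*1.2)&(p[:,2]>.015)&(p[:,2]<.1)];print('green',len(g),rect(g),g[:,2].min(),g[:,2].max(),g.mean(0))
    for a in np.arange(.075,.115,.005):
        k=p[(p[:,2]>a)&(p[:,2]<a+.005)]
        if len(k):print(round(a,3),len(k),np.percentile(k[:,0],[3,50,97]).round(3),np.percentile(k[:,1],[2,50,98]).round(3))
c=load('w1');cv2.imwrite('pics/w1c.png',cv2.resize(c['image'][115:205,190:290],None,fx=6,fy=6,interpolation=cv2.INTER_CUBIC))
E
```

```text
w1 all>5mm [array([ 421.3, -312.3]), array([109.9, 119. ]), np.float64(7.8)] hi [array([ 397.2, -315.3]), array([24.3, 59.9]), np.float64(7.6)] 0.10722600678550265
handle 512 [ 0.3938 -0.3172  0.1007] [array([ 397. , -315.3]), array([24.1, 60.1]), np.float64(8.2)]
green 302 [array([ 422. , -312.1]), array([41.7, 99.5]), np.float64(7.2)] 0.022816276177765847 0.08835161884217829 [ 0.41857705 -0.32009776  0.06229572]
0.075 24 [0.397 0.412 0.416] [-0.364 -0.347 -0.266]
0.08 77 [0.396 0.407 0.412] [-0.363 -0.348 -0.266]
0.085 29 [0.403 0.408 0.412] [-0.345 -0.319 -0.292]
0.09 30 [0.402 0.405 0.408] [-0.343 -0.316 -0.287]
0.095 101 [0.382 0.389 0.404] [-0.346 -0.322 -0.289]
0.1 295 [0.384 0.392 0.4  ] [-0.344 -0.316 -0.288]
0.105 58 [0.39  0.395 0.4  ] [-0.341 -0.319 -0.288]
t0 all>5mm [array([ 414.9, -310. ]), array([179.8, 209.6]), np.float64(89.9)] hi [array([ 359.9, -335.6]), array([ 99.6, 129. ]), np.float64(0.6)] 0.7275462073294582
handle 1489 [ 0.3437 -0.3537  0.6373] [array([ 359.9, -332.3]), array([ 99.6, 135.5]), np.float64(0.6)]
green 173 [array([ 419.4, -313.6]), array([ 40.7, 100.8]), np.float64(7.3)] 0.019349689089626924 0.09334345070110915 [ 0.41867631 -0.30958394  0.05582206]
0.075 17 [0.396 0.402 0.411] [-0.351 -0.277 -0.264]
0.08 15 [0.391 0.404 0.41 ] [-0.361 -0.302 -0.264]
0.085 15 [0.394 0.404 0.41 ] [-0.358 -0.305 -0.272]
0.09 15 [0.384 0.403 0.406] [-0.34  -0.314 -0.284]
0.095 31 [0.383 0.396 0.403] [-0.341 -0.315 -0.287]
0.1 45 [0.38  0.392 0.399] [-0.344 -0.318 -0.289]
0.105 22 [0.383 0.392 0.396] [-0.342 -0.308 -0.286]
0.11 3 [0.389 0.389 0.389] [-0.298 -0.295 -0.292]
```

View pics/w1c.png

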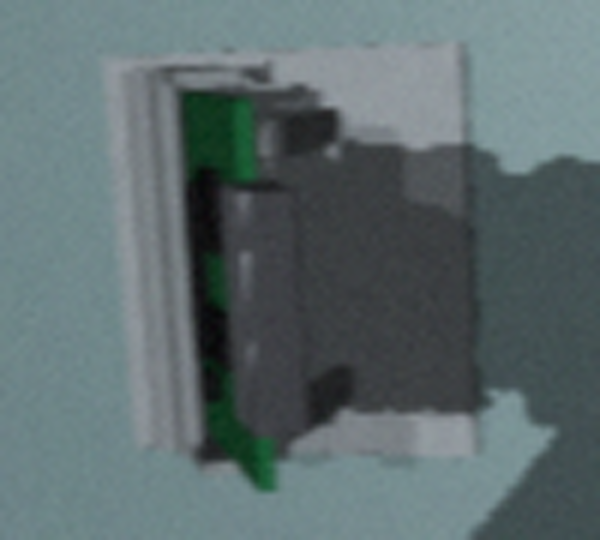

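```bash
cat >> h.py <<'E'
from scipy.spatial.transform import Rotation as Ro
def go(p,R):
    "shift (mm) and rotvec (deg) from present pose to target"
    s=r.get_state(); R0=Ro.from_euler('xyz',s['eef_rot'],degrees=True)
    d=(np.array(p)-s['tcp_pos']*1000); v=np.degrees((R*R0.inv()).as_rotvec())
    return d.round(1),v.round(2),np.linalg.norm(v).round(1)
def tool(z,y):
    z=np.array(z,float)/np.linalg.norm(z);y=np.array(y,float);y-=z*(y@z);y/=np.linalg.norm(y)
    return Ro.from_matrix(np.stack([np.cross(y,z),y,z],1))
def down(jaw): a=np.radians(jaw); return tool([0,0,-1],[np.cos(a),np.sin(a),0])
E
python3 - <<'E'
from h import *
for sg in(1,-1): print(go([358,-321,159.5],tool([.525,.071,-.848],np.array([.84,.114,.53])*sg)))
E
```

```text
(array([  68. ,    6.2, -191.7]), array([  72.11,    5.76, -162.19]), np.float64(177.6))
(array([  68. ,    6.2, -191.7]), array([  3.03, -15.71,   3.4 ]), np.float64(16.4))
```

step_arm --increments '[{"tx":17,"ty":1.6,"tz":-40,"ax":1.5,"ay":-7.9,"az":1.7,"claw":0},{"tx":17,"ty":1.6,"tz":-40,"ax":1.5,"ay":-7.8,"az":1.7,"claw":0},{"tx":17,"ty":1.5,"tz":-40,"ax":0,"ay":0,"az":0,"claw":0},{"tx":17,"ty":1.5,"tz":-40,"ax":0,"ay":0,"az":0,"claw":0},{"tx":0,"ty":0,"tz":-31.7,"ax":0,"ay":0,"az":0,"claw":0},{"tx":0,"ty":0,"tz":0,"ax":0,"ay":0,"az":0,"claw":0},{"tx":0,"ty":0,"tz":0,"ax":0,"ay":0,"az":0,"claw":0}]' --newtons 20

```text
time_s: 2.05
tcp_pos: [0.3566, -0.3207, 0.1648]
eef_rot: [-149.6, 0.2, -82.2]
contact_force: [-0.7, -0.4, 1.1]
gripper_width: 0.0445
```

```bash
python3 - <<'E'
from h import *
s=r.get_state();print(s['tcp_pos'],s['gripper_width'],s['contact_force'])
R=tool([.525,.071,-.848],-np.array([.84,.114,.53]))
print(go([400,-315.3,91.5],R))
c=cap('wrist','w2')
P=cloud(c).reshape(-1,3);m=(c['depth'].ravel()>.12)&(P[:,0]>.36)&(P[:,0]<.44)&(P[:,1]>-.37)&(P[:,1]<-.25)&(P[:,2]>.06)&(P[:,2]<.12)
q=(P[m]-np.array([.4,-.3153,.0915]))@np.array([[.84,.114,.53],[-.134,.991,0],[-.525,-.071,.848]]).T
for lo in np.arange(-.03,.03,.004):
    k=q[(q[:,2]>lo)&(q[:,2]<lo+.004)]
    if len(k)>3: print(lo.round(3),len(k),np.percentile(k[:,0],[3,50,97]).round(4),np.percentile(k[:,1],[2,98]).round(3))
cv2.imwrite('pics/w2b.png',cv2.resize(c['image'],(768,576)))
E
```

```text
[ 0.35659083 -0.32066974  0.16475677] 0.044457753531110485 [-0.67266252 -0.35872867  1.0681241 ]
(array([ 43.4,   5.4, -73.3]), array([ 0.01, -1.65, -0.07]), np.float64(1.7))
-0.03 8 [-0.0097 -0.0047 -0.0007] [-0.049 -0.043]
-0.026 8 [-0.0079 -0.0007 -0.0002] [-0.049  0.04 ]
-0.022 112 [-0.0103 -0.0069 -0.0002] [-0.049 -0.031]
-0.018 19 [-0.0102 -0.0069 -0.0051] [-0.042 -0.033]
-0.014 55 [-0.0043 -0.0024  0.0009] [-0.049  0.05 ]
-0.01 140 [-0.0055 -0.0023  0.0045] [-0.049  0.049]
-0.006 25 [-0.0072  0.0011  0.0045] [-0.029  0.006]
-0.002 30 [-0.0085  0.002   0.0045] [-0.029 -0.001]
0.002 25 [-0.0083  0.0005  0.0045] [-0.029 -0.011]
0.006 39 [-0.0078 -0.0001  0.0045] [-0.029 -0.019]
0.01 409 [-0.0094 -0.0023  0.004 ] [-0.029  0.029]
0.014 885 [-0.0086 -0.0023  0.0039] [-0.028  0.028]
```

View pics/w2b.png

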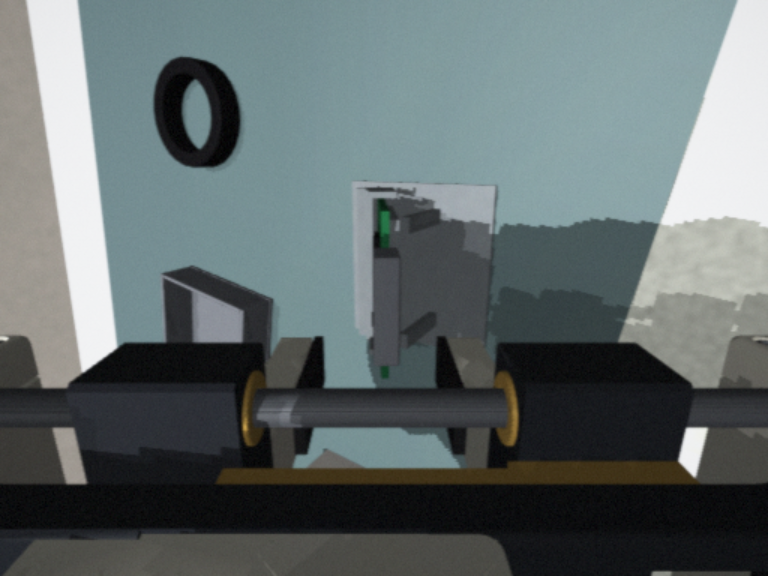

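The handle is centred between the open jaws at (387,305). It sits 2 mm off along its normal, so I correct for that and go in.

step_arm --increments '[{"tx":8,"ty":1,"tz":-15,"ax":0,"ay":-1.6,"az":0,"claw":0},{"tx":8.2,"ty":1,"tz":-15,"ax":0,"ay":0,"az":0,"claw":0},{"tx":8.2,"ty":1,"tz":-15,"ax":0,"ay":0,"az":0,"claw":0},{"tx":8.3,"ty":1,"tz":-15,"ax":0,"ay":0,"az":0,"claw":0},{"tx":8.3,"ty":1.1,"tz":-13.8,"ax":0,"ay":0,"az":0,"claw":0},{"tx":0,"ty":0,"tz":0,"ax":0,"ay":0,"az":0,"claw":0},{"tx":0,"ty":0,"tz":0,"ax":0,"ay":0,"az":0,"claw":0},{"tx":0,"ty":0,"tz":0,"ax":0,"ay":0,"az":0,"claw":0}]'

```text
time_s: 2.9
tcp_pos: [0.3979, -0.3159, 0.0928]
eef_rot: [-147.8, -0.2, -82.2]
contact_force: [0.5, 0.4, -0.9]
gripper_width: 0.0438
```

```bash
python3 - <<'E'
from h import *
s=r.get_state();print(s['tcp_pos'],s['gripper_width'],s['contact_force'],s['joints'].round(1))
print(go([397.6,-315.6,91],tool([.525,.071,-.848],-np.array([.84,.114,.53]))))
E
```

```text
[ 0.39787933 -0.31592986  0.09279329] 0.043784808116692206 [ 0.52733782  0.36918287 -0.90320025] [-37.8   9.5 -30.2 -42.5 -34.   78.1]
(array([-0.3,  0.3, -1.8]), array([ 0.19,  0.2 , -0.05]), np.float64(0.3))
```

step_arm --increments '[{"tx":0,"ty":0,"tz":0,"ax":0,"ay":0,"az":0,"claw":-0.5},{"tx":0,"ty":0,"tz":0,"ax":0,"ay":0,"az":0,"claw":-1},{"tx":0,"ty":0,"tz":0,"ax":0,"ay":0,"az":0,"claw":-1},{"tx":0,"ty":0,"tz":0,"ax":0,"ay":0,"az":0,"claw":-1},{"tx":0,"ty":0,"tz":0,"ax":0,"ay":0,"az":0,"claw":-1}]' --newtons 30

```text
time_s: 3.4
tcp_pos: [0.3973, -0.3154, 0.0911]
eef_rot: [-147.9, -0.1, -82.2]
contact_force: [-1.7, 0.5, 2.6]
gripper_width: 0.0139
```

step_arm --increments '[{"tx":-2.6,"ty":-0.4,"tz":4.2,"ax":0,"ay":0,"az":0,"claw":-1},{"tx":-5.2,"ty":-0.7,"tz":8.5,"ax":0,"ay":0,"az":0,"claw":-1},{"tx":-7.9,"ty":-1.1,"tz":12.7,"ax":0,"ay":0,"az":0,"claw":-1},{"tx":-7.9,"ty":-1.1,"tz":12.7,"ax":0,"ay":0,"az":0,"claw":-1},{"tx":-7.9,"ty":-1.1,"tz":12.7,"ax":0,"ay":0,"az":0,"claw":-1},{"tx":0,"ty":0,"tz":0,"ax":0,"ay":0,"az":0,"claw":-1}]'

```text
time_s: 4.0
tcp_pos: [0.3657, -0.3206, 0.1446]
eef_rot: [-147.8, -0.3, -82.3]
contact_force: [0.6, -0.4, -0.1]
gripper_width: 0.014
```

```bash
python3 - <<'E'
from h import *
s=r.get_state();print(s['tcp_pos'],s['gripper_width'],s['contact_force'],s['joints'].round(1))
print(go([430,-300,235],down(187.7-12.3)),go([430,-300,235],down(-4.5)))
E
```

```text
[ 0.36572672 -0.3206451   0.14461675] 0.014014035172252923 [ 0.64836469 -0.38153113 -0.12492229] [-39.8   3.  -30.2 -37.5 -39.9  73.3]
(array([64.3, 20.6, 90.4]), array([ -0.57,  32.28, -12.09]), np.float64(34.5)) (array([64.3, 20.6, 90.4]), array([-46.91,  -0.88, 161.49]), np.float64(168.2))
```

step_arm --increments '[{"tx":5,"ty":1,"tz":18,"ax":0,"ay":4,"az":0,"claw":-1},{"tx":12,"ty":3,"tz":18,"ax":-0.1,"ay":5.7,"az":-2.4,"claw":-1},{"tx":12,"ty":4,"tz":18,"ax":-0.1,"ay":5.7,"az":-2.4,"claw":-1},{"tx":12,"ty":4,"tz":18,"ax":-0.1,"ay":5.7,"az":-2.4,"claw":-1},{"tx":12,"ty":4,"tz":18,"ax":-0.1,"ay":5.7,"az":-2.4,"claw":-1},{"tx":12,"ty":5,"tz":0,"ax":-0.1,"ay":5.5,"az":-2.5,"claw":-1},{"tx":10,"ty":20,"tz":0,"ax":0,"ay":0,"az":0,"claw":-1},{"tx":10,"ty":40,"tz":0,"ax":0,"ay":0,"az":0,"claw":-1},{"tx":10,"ty":40,"tz":0,"ax":0,"ay":0,"az":0,"claw":-1},{"tx":10,"ty":40,"tz":0,"ax":0,"ay":0,"az":0,"claw":-1},{"tx":10,"ty":40,"tz":0,"ax":0,"ay":0,"az":0,"claw":-1},{"tx":10,"ty":40,"tz":0,"ax":0,"ay":0,"az":0,"claw":-1}]'

```text
time_s: 5.2
tcp_pos: [0.4857, -0.0777, 0.2244]
eef_rot: [-178.2, 1.2, -94.0]
contact_force: [0.3, -0.1, -2.2]
gripper_width: 0.014
```

step_arm --increments '[{"tx":0,"ty":40,"tz":0,"ax":0,"ay":0,"az":0,"claw":-1},{"tx":-10,"ty":40,"tz":0,"ax":0,"ay":0,"az":0,"claw":-1},{"tx":-10,"ty":40,"tz":0,"ax":0,"ay":0,"az":0,"claw":-1},{"tx":-10,"ty":40,"tz":0,"ax":0,"ay":0,"az":0,"claw":-1},{"tx":-10,"ty":40,"tz":0,"ax":0,"ay":0,"az":0,"claw":-1},{"tx":-10,"ty":40,"tz":0,"ax":0,"ay":0,"az":0,"claw":-1},{"tx":0,"ty":30,"tz":0,"ax":0,"ay":0,"az":0,"claw":-1},{"tx":0,"ty":0,"tz":0,"ax":0,"ay":0,"az":0,"claw":-1},{"tx":0,"ty":0,"tz":0,"ax":0,"ay":0,"az":0,"claw":-1}]'

```text
time_s: 6.1
tcp_pos: [0.4352, 0.191, 0.2241]
eef_rot: [-178.2, 1.2, -93.9]
contact_force: [-0.4, -0.3, -0.8]
gripper_width: 0.014
```

```bash
python3 - <<'E'
from h import *
s=r.get_state();print(s['tcp_pos'],s['gripper_width'],s['contact_force'],s['joints'].round(1))
print(go([406,314.5,235],down(175.6)))
c=cap('wrist','w3')
P=cloud(c).reshape(-1,3);d=c['depth'].ravel()
m=(d>.15)&(P[:,0]>.3)&(P[:,0]<.52)&(P[:,1]>.2)&(P[:,1]<.43)
p=P[m]; rect=lambda k:[np.round(v,1) for v in cv2.minAreaRect((k[:,:2]*1000).astype(np.float32))]
for lo,hi in((.006,.1),(.006,.02),(.06,.1)):
  k=p[(p[:,2]>lo)&(p[:,2]<hi)];print(lo,hi,len(k),rect(k) if len(k)>5 else '')
cv2.imwrite('pics/w3b.png',cv2.resize(c['image'],(768,576)))
E
```

```text
[0.43521844 0.19104341 0.22408864] 0.013983861244300901 [-0.40633137 -0.26795702 -0.76025557] [ 48.    1.  -27.2   0.8 -59.7 -52.3]
(array([-29.2, 123.5,  10.9]), array([-1.06,  1.84, -0.49]), np.float64(2.2))
0.006 0.1 1529 [array([363.6, 304. ]), array([129.1, 123.6]), np.float64(0.9)]
0.006 0.02 994 [array([364.3, 263.1]), array([129.1,  41.8]), np.float64(0.9)]
0.06 0.1 6 [array([425.9, 366. ]), array([2.6, 1. ]), np.float64(3.4)]
```

View pics/w3b.png

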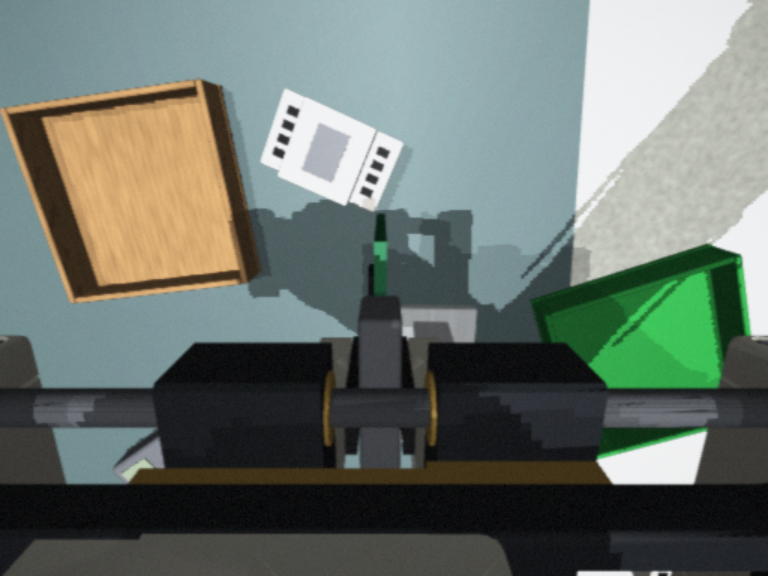

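The view shows the card upright in the jaws: green board at (378,240), handle at (380,320). The carton is at (135,195) and the wide housing at (330,150). The rack base edge at (440,325) is partly hidden. The move was clipped about 110 mm short in y, so I go on from here.

step_arm --increments '[{"tx":-5,"ty":20,"tz":3,"ax":-1,"ay":1.8,"az":-0.5,"claw":-1},{"tx":-8,"ty":30,"tz":8,"ax":0,"ay":0,"az":0,"claw":-1},{"tx":-8,"ty":30,"tz":0,"ax":0,"ay":0,"az":0,"claw":-1},{"tx":-7,"ty":30,"tz":0,"ax":0,"ay":0,"az":0,"claw":-1},{"tx":0,"ty":14,"tz":0,"ax":0,"ay":0,"az":0,"claw":-1},{"tx":0,"ty":0,"tz":0,"ax":0,"ay":0,"az":0,"claw":-1},{"tx":0,"ty":0,"tz":0,"ax":0,"ay":0,"az":0,"claw":-1}]'

```text
time_s: 6.85
tcp_pos: [0.4078, 0.3135, 0.2351]
eef_rot: [-179.9, 0.0, -94.5]
contact_force: [-0.1, -0.6, -1.7]
gripper_width: 0.014
```

```bash
python3 - <<'E'
from h import *
s=r.get_state();print(s['tcp_pos'],s['gripper_width'],s['contact_force'],s['joints'].round(1))
print(go([407,315.5,235],down(175.6)))
c=cap('scene','s4');u,v,h=278,160,45
a=cv2.resize(c['image'][v-h:v+h,u-h:u+h],(400,400),interpolation=cv2.INTER_CUBIC)
c=cap('wrist','w4')
P=cloud(c).reshape(-1,3);d=c['depth'].ravel()
m=(d>.15)&(P[:,0]>.3)&(P[:,0]<.52)&(P[:,1]>.2)&(P[:,1]<.43)
p=P[m]; rect=lambda k:[np.round(v,1) for v in cv2.minAreaRect((k[:,:2]*1000).astype(np.float32))]
for lo,hi in((.006,.02),(.06,.1)):
  k=p[(p[:,2]>lo)&(p[:,2]<hi)];print(lo,hi,len(k),rect(k) if len(k)>5 else '')
  if hi==.1:
    for z in (.06,.07,.08,.088): 
      k2=k[(k[:,2]>z)&(k[:,2]<z+.01)]
      if len(k2):print(z,len(k2),np.percentile(k2,[3,50,97],axis=0)[:,:2].round(4).tolist())
b=cv2.resize(c['image'],None,fx=.78,fy=.78);b=cv2.copyMakeBorder(b,0,400-b.shape[0],0,0,0)
cv2.imwrite('pics/w4b.png',np.hstack([a,b]))
E
```

```text
[0.40781302 0.31349956 0.23510702] 0.01397303373975615 [-0.05364013 -0.60043454 -1.66463771] [ 59.5   5.7 -20.3   0.  -63.9 -64. ]
(array([-0.8,  2. , -0.1]), array([-0.02,  0.05,  0.13]), np.float64(0.1))
0.006 0.02 5111 [array([374.9, 312.4]), array([147.8, 148. ]), np.float64(86.8)]
0.06 0.1 455 [array([404.5, 262.7]), array([17.1, 29.8]), np.float64(85.5)]
0.07 121 [[0.3917, 0.261], [0.4043, 0.2642], [0.417, 0.2706]]
0.08 331 [[0.3904, 0.2538], [0.4039, 0.2592], [0.4184, 0.2707]]
0.088 101 [[0.3894, 0.2534], [0.4048, 0.256], [0.4172, 0.2582]]
```

View pics/w4b.png

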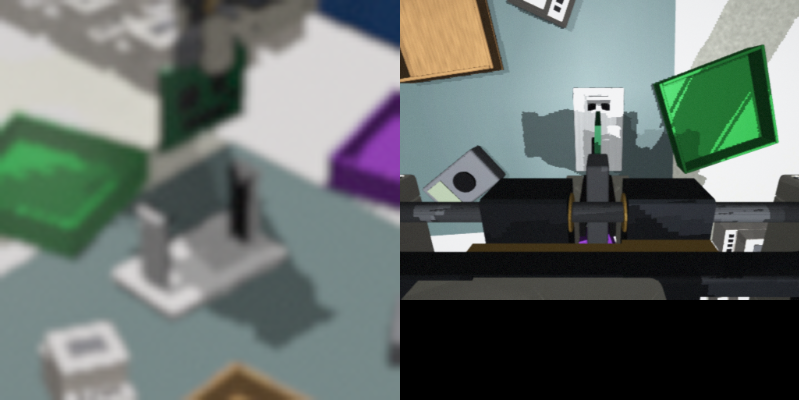

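The left panel shows the card above the two guides. The right panel shows the near guide at (598,103), with the card in line with its slot. The seat comes out at about (408, 315), so I shift 1.5 mm in y and go down gently.

step_arm --increments '[{"tx":0.2,"ty":1.5,"tz":-12,"ax":0,"ay":0,"az":0,"claw":-1},{"tx":0,"ty":0,"tz":-18,"ax":0,"ay":0,"az":0,"claw":-1},{"tx":0,"ty":0,"tz":-15,"ax":0,"ay":0,"az":0,"claw":-1},{"tx":0,"ty":0,"tz":-8,"ax":0,"ay":0,"az":0,"claw":-1},{"tx":0,"ty":0,"tz":-6,"ax":0,"ay":0,"az":0,"claw":-1},{"tx":0,"ty":0,"tz":-6,"ax":0,"ay":0,"az":0,"claw":-1},{"tx":0,"ty":0,"tz":0,"ax":0,"ay":0,"az":0,"claw":-1}]'

```text
time_s: 7.65
tcp_pos: [0.4078, 0.3157, 0.1699]
eef_rot: [-179.9, 0.0, -94.5]
contact_force: [0.2, -0.0, -1.4]
gripper_width: 0.0139
```

step_arm --increments '[{"tx":0,"ty":0,"tz":-4,"ax":0,"ay":0,"az":0,"claw":-1},{"tx":0,"ty":0,"tz":-4,"ax":0,"ay":0,"az":0,"claw":-1},{"tx":0,"ty":0,"tz":-4,"ax":0,"ay":0,"az":0,"claw":-1},{"tx":0,"ty":0,"tz":0,"ax":0,"ay":0,"az":0,"claw":-1}]'

```text
time_s: 8.05
tcp_pos: [0.4077, 0.3157, 0.1579]
eef_rot: [-179.9, 0.0, -94.5]
contact_force: [0.3, -0.5, -1.8]
gripper_width: 0.0135
```

step_arm --increments '[{"tx":0,"ty":0,"tz":-6,"ax":0,"ay":0,"az":0,"claw":-1},{"tx":0,"ty":0,"tz":-7,"ax":0,"ay":0,"az":0,"claw":-1},{"tx":0,"ty":0,"tz":-7,"ax":0,"ay":0,"az":0,"claw":-1},{"tx":0,"ty":0,"tz":0,"ax":0,"ay":0,"az":0,"claw":-1}]'

```text
time_s: 8.45
tcp_pos: [0.4075, 0.3155, 0.1371]
eef_rot: [-180.0, -0.0, -94.5]
contact_force: [-0.4, 0.0, -1.6]
gripper_width: 0.0135
```

step_arm --increments '[{"tx":0,"ty":0,"tz":-7,"ax":0,"ay":0,"az":0,"claw":-1},{"tx":0,"ty":0,"tz":-7,"ax":0,"ay":0,"az":0,"claw":-1},{"tx":0,"ty":0,"tz":-7,"ax":0,"ay":0,"az":0,"claw":-1},{"tx":0,"ty":0,"tz":-7,"ax":0,"ay":0,"az":0,"claw":-1},{"tx":0,"ty":0,"tz":-3,"ax":0,"ay":0,"az":0,"claw":-1},{"tx":0,"ty":0,"tz":0,"ax":0,"ay":0,"az":0,"claw":-1}]'

```text
time_s: 9.05
tcp_pos: [0.4077, 0.3158, 0.1068]
eef_rot: [-179.9, 0.0, -94.5]
contact_force: [0.2, -0.3, -1.0]
gripper_width: 0.0139
```

step_arm --increments '[{"tx":0,"ty":0,"tz":-1,"ax":0,"ay":0,"az":0,"claw":-1},{"tx":0,"ty":0,"tz":-1,"ax":0,"ay":0,"az":0,"claw":-1},{"tx":0,"ty":0,"tz":0,"ax":0,"ay":0,"az":0,"claw":-1}]'

```text
time_s: 9.35
tcp_pos: [0.4079, 0.316, 0.1055]
eef_rot: [-179.9, 0.1, -94.5]
contact_force: [-0.2, -0.8, -2.2]
gripper_width: 0.0135
```

step_arm --increments '[{"tx":0,"ty":0,"tz":-1,"ax":0,"ay":0,"az":0,"claw":-1},{"tx":0,"ty":0,"tz":-1,"ax":0,"ay":0,"az":0,"claw":-1},{"tx":0,"ty":0,"tz":0,"ax":0,"ay":0,"az":0,"claw":-1}]'

```text
time_s: 9.65
tcp_pos: [0.4079, 0.316, 0.1034]
eef_rot: [-179.9, 0.1, -94.5]
contact_force: [-0.2, -0.8, -1.9]
gripper_width: 0.0139
```

step_arm --increments '[{"tx":0,"ty":0,"tz":-1,"ax":0,"ay":0,"az":0,"claw":-1},{"tx":0,"ty":0,"tz":0,"ax":0,"ay":0,"az":0,"claw":-1}]'

```text
time_s: 9.85
tcp_pos: [0.4078, 0.316, 0.1023]
eef_rot: [-179.9, 0.1, -94.5]
contact_force: [-0.5, -0.3, -1.6]
gripper_width: 0.0141
```

step_arm --increments '[{"tx":0,"ty":0,"tz":-1,"ax":0,"ay":0,"az":0,"claw":-1},{"tx":0,"ty":0,"tz":0,"ax":0,"ay":0,"az":0,"claw":-1}]'

```text
time_s: 10.05
tcp_pos: [0.408, 0.3163, 0.102]
eef_rot: [-179.9, 0.1, -94.5]
contact_force: [-2.3, -0.3, 4.2]
gripper_width: 0.0136
```

step_arm --increments '[{"tx":0,"ty":0,"tz":0,"ax":0,"ay":0,"az":0,"claw":-0.5},{"tx":0,"ty":0,"tz":0,"ax":0,"ay":0,"az":0,"claw":0},{"tx":0,"ty":0,"tz":0,"ax":0,"ay":0,"az":0,"claw":0},{"tx":0,"ty":0,"tz":0,"ax":0,"ay":0,"az":0,"claw":0},{"tx":0,"ty":0,"tz":20,"ax":0,"ay":0,"az":0,"claw":0},{"tx":0,"ty":0,"tz":40,"ax":0,"ay":0,"az":0,"claw":0},{"tx":0,"ty":0,"tz":45,"ax":0,"ay":0,"az":0,"claw":0},{"tx":0,"ty":-30,"tz":0,"ax":0,"ay":0,"az":8,"claw":0.9},{"tx":20,"ty":-30,"tz":0,"ax":0,"ay":0,"az":8,"claw":0.9},{"tx":20,"ty":-30,"tz":0,"ax":0,"ay":0,"az":8,"claw":0.9},{"tx":20,"ty":-30,"tz":0,"ax":0,"ay":0,"az":8,"claw":0.9}]'

```text
time_s: 11.15
tcp_pos: [0.4683, 0.195, 0.2068]
eef_rot: [-179.9, 0.1, -62.1]
contact_force: [0.5, 0.8, -0.2]
gripper_width: 0.0702
```

```bash
python3 - <<'E'
from h import *
rect=lambda k:[np.round(v,1) for v in cv2.minAreaRect((k[:,:2]*1000).astype(np.float32))]
for f in('w3','w4'):
  c=load(f);P=cloud(c).reshape(-1,3);d=c['depth'].ravel()
  m=(d>.15)&(P[:,0]>.40)&(P[:,0]<.535)&(P[:,1]>.045)&(P[:,1]<.175)&(P[:,2]>.02)&(P[:,2]<.08);k=P[m];print(f,len(k),rect(k),rect(k[k[:,2]>.055]),k[:,2].max())
  m=(d>.15)&(P[:,0]>.53)&(P[:,0]<.72)&(P[:,1]>.04)&(P[:,1]<.24)&(P[:,2]>.025)&(P[:,2]<.08);k=P[m];print('carton',len(k),rect(k) if len(k)>5 else 0)
c=cap('wrist','w5')
P=cloud(c).reshape(-1,3);d=c['depth'].ravel();b=c['image'].reshape(-1,3).astype(int)
m=(d>.15)&(P[:,0]>.33)&(P[:,0]<.48)&(P[:,1]>.23)&(P[:,1]<.40)&(P[:,2]>.03)&(P[:,2]<.16);k=P[m]
for z in np.arange(.04,.13,.01):
  q=k[(k[:,2]>z)&(k[:,2]<z+.01)]
  if len(q):print(z.round(2),len(q),np.percentile(q[:,0],[2,50,98]).round(3),np.percentile(q[:,1],[2,50,98]).round(3))
print(k[:,2].max())
print(go([469,112,180],down(62.6+180)),go([469,112,180],down(62.6)))
cv2.imwrite('pics/w5b.png',c['image'])
E
```

```text
w3 4581 [array([472.5, 111.7]), array([54., 90.]), np.float64(62.6)] [array([472.5, 111.7]), array([54. , 50.2]), np.float64(62.8)] 0.06799655982155635
carton 4258 [array([628.3, 135.8]), array([151.8, 150.4]), np.float64(3.4)]
w4 1348 [array([473.6, 138.4]), array([30.4, 85.4]), np.float64(85.6)] [array([474.7, 139.8]), array([12. , 34.8]), np.float64(85.1)] 0.06744778655758596
carton 1515 [array([624.2, 166.8]), array([147.9,  87.8]), np.float64(3.3)]
0.04 211 [0.391 0.415 0.425] [0.256 0.319 0.366]
0.05 165 [0.396 0.414 0.419] [0.256 0.304 0.347]
0.06 192 [0.408 0.414 0.419] [0.256 0.306 0.335]
0.07 148 [0.41  0.412 0.418] [0.257 0.312 0.331]
0.08 40 [0.392 0.41  0.411] [0.272 0.285 0.301]
0.09 191 [0.402 0.41  0.416] [0.274 0.287 0.312]
0.1 126 [0.402 0.414 0.416] [0.286 0.288 0.304]
0.11 92 [0.403 0.412 0.415] [0.286 0.288 0.295]
0.11716883036191131
(array([ -0.9, -79.9, -26.5]), array([-0.06,  0.04, 33.92]), np.float64(33.9)) (array([ -0.9, -79.9, -26.5]), array([ 5.0000e-02,  8.0000e-02, -1.4608e+02]), np.float64(146.1))
```

View pics/w5b.png

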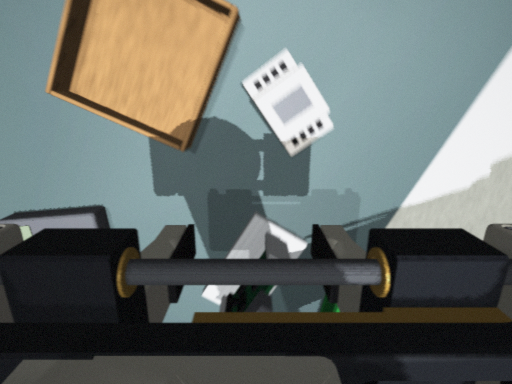

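The view shows the carton at (145,60) and the wide housing at (288,102). The card sits in the rack at (260,270) with its top at 117 mm, against the 116 mm expected when home. Next I grasp the wide housing.

step_arm --increments '[{"tx":0.6,"ty":-20,"tz":-5,"ax":0,"ay":0,"az":8,"claw":0.9},{"tx":1,"ty":-30,"tz":-10,"ax":0,"ay":0,"az":8,"claw":0.9},{"tx":1,"ty":-30,"tz":-11,"ax":0,"ay":0,"az":8,"claw":0.9},{"tx":0,"ty":0,"tz":-10,"ax":0,"ay":0,"az":8,"claw":0.9},{"tx":0,"ty":0,"tz":-20,"ax":0,"ay":0,"az":1.9,"claw":0.9},{"tx":0,"ty":0,"tz":0,"ax":0,"ay":0,"az":0,"claw":0.9}]'

```text
time_s: 11.8
tcp_pos: [0.4691, 0.1149, 0.1484]
eef_rot: [179.9, 0.2, -28.7]
contact_force: [-0.4, -0.3, 0.0]
gripper_width: 0.0831
```

```bash
python3 - <<'E'
from h import *
print(r.get_state()['tcp_pos'],go([472.5,111.7,40],down(62.6+180)))
E
```

```text
[0.46911361 0.11493012 0.14843268] (array([   3.4,   -3.2, -108.4]), array([-0.  , -0.22,  1.25]), np.float64(1.3))
```

step_arm --increments '[{"tx":3.4,"ty":-3.2,"tz":-10,"ax":0,"ay":0,"az":1.2,"claw":0.9},{"tx":0,"ty":0,"tz":-25,"ax":0,"ay":0,"az":0,"claw":0.9},{"tx":0,"ty":0,"tz":-25,"ax":0,"ay":0,"az":0,"claw":0.9},{"tx":0,"ty":0,"tz":-25,"ax":0,"ay":0,"az":0,"claw":0.9},{"tx":0,"ty":0,"tz":-15,"ax":0,"ay":0,"az":0,"claw":0.9},{"tx":0,"ty":0,"tz":-8,"ax":0,"ay":0,"az":0,"claw":0.9},{"tx":0,"ty":0,"tz":0,"ax":0,"ay":0,"az":0,"claw":0.9},{"tx":0,"ty":0,"tz":0,"ax":0,"ay":0,"az":0,"claw":0.4},{"tx":0,"ty":0,"tz":0,"ax":0,"ay":0,"az":0,"claw":0},{"tx":0,"ty":0,"tz":0,"ax":0,"ay":0,"az":0,"claw":-0.2},{"tx":0,"ty":0,"tz":0,"ax":0,"ay":0,"az":0,"claw":-0.5},{"tx":0,"ty":0,"tz":0,"ax":0,"ay":0,"az":0,"claw":-0.5}]' --newtons 25

```text
time_s: 13.0
tcp_pos: [0.4739, 0.1127, 0.0429]
eef_rot: [-179.9, 0.1, -27.4]
contact_force: [-1.8, -1.2, 4.7]
gripper_width: 0.0542
```

step_arm --increments '[{"tx":0,"ty":0,"tz":15,"ax":0,"ay":0,"az":0,"claw":-0.5},{"tx":0,"ty":0,"tz":30,"ax":0,"ay":0,"az":0,"claw":-0.5},{"tx":0,"ty":0,"tz":30,"ax":0,"ay":0,"az":0,"claw":-0.5},{"tx":20,"ty":3,"tz":0,"ax":0,"ay":0,"az":7.7,"claw":-0.5},{"tx":30,"ty":5,"tz":0,"ax":0,"ay":0,"az":7.7,"claw":-0.5},{"tx":30,"ty":5,"tz":0,"ax":0,"ay":0,"az":7.7,"claw":-0.5},{"tx":30,"ty":5,"tz":0,"ax":0,"ay":0,"az":7.7,"claw":-0.5},{"tx":30,"ty":5,"tz":0,"ax":0,"ay":0,"az":0,"claw":-0.5},{"tx":14,"ty":1,"tz":0,"ax":0,"ay":0,"az":0,"claw":-0.5},{"tx":0,"ty":0,"tz":0,"ax":0,"ay":0,"az":0,"claw":-0.5}]'

```text
time_s: 14.0
tcp_pos: [0.6292, 0.1368, 0.1164]
eef_rot: [-179.9, 0.1, 3.4]
contact_force: [-0.7, 0.0, -1.2]
gripper_width: 0.054
```

```bash
python3 - <<'E'
from h import *
s=r.get_state();print(s['tcp_pos'],s['gripper_width'],s['contact_force'],go([628.3,135.8,51],down(93.4+180)))
E
```

```text
[0.62922662 0.13681601 0.11635473] 0.05396466266065833 [-0.72556228  0.0194618  -1.22182363] (array([ -0.9,  -1. , -65.4]), array([-0.06, -0.11,  0.04]), np.float64(0.1))
```

step_arm --increments '[{"tx":-0.9,"ty":-1,"tz":-15,"ax":0,"ay":0,"az":0,"claw":-0.5},{"tx":0,"ty":0,"tz":-20,"ax":0,"ay":0,"az":0,"claw":-0.5},{"tx":0,"ty":0,"tz":-18,"ax":0,"ay":0,"az":0,"claw":-0.5},{"tx":0,"ty":0,"tz":-8,"ax":0,"ay":0,"az":0,"claw":-0.5},{"tx":0,"ty":0,"tz":-4,"ax":0,"ay":0,"az":0,"claw":-0.5},{"tx":0,"ty":0,"tz":0,"ax":0,"ay":0,"az":0,"claw":-0.5}]'

```text
time_s: 14.6
tcp_pos: [0.6267, 0.1358, 0.0524]
eef_rot: [-179.9, 0.1, 3.4]
contact_force: [-0.8, 0.2, -1.3]
gripper_width: 0.0538
```

step_arm --increments '[{"tx":0,"ty":0,"tz":-1,"ax":0,"ay":0,"az":0,"claw":-0.5},{"tx":0,"ty":0,"tz":-1,"ax":0,"ay":0,"az":0,"claw":-0.5},{"tx":0,"ty":0,"tz":0,"ax":0,"ay":0,"az":0,"claw":-0.5}]'

```text
time_s: 14.9
tcp_pos: [0.6272, 0.1359, 0.0509]
eef_rot: [-179.9, 0.0, 3.4]
contact_force: [-0.3, -0.6, -1.4]
gripper_width: 0.0537
```

step_arm --increments '[{"tx":0,"ty":0,"tz":-1,"ax":0,"ay":0,"az":0,"claw":-0.5},{"tx":0,"ty":0,"tz":0,"ax":0,"ay":0,"az":0,"claw":-0.5}]'

```text
time_s: 15.1
tcp_pos: [0.627, 0.1358, 0.0495]
eef_rot: [-179.9, 0.1, 3.4]
contact_force: [-0.6, 0.7, -2.1]
gripper_width: 0.0539
```

step_arm --increments '[{"tx":0,"ty":0,"tz":-1,"ax":0,"ay":0,"az":0,"claw":-0.5},{"tx":0,"ty":0,"tz":-0.5,"ax":0,"ay":0,"az":0,"claw":-0.5},{"tx":0,"ty":0,"tz":0,"ax":0,"ay":0,"az":0,"claw":-0.5}]'

```text
time_s: 15.4
tcp_pos: [0.627, 0.1358, 0.048]
eef_rot: [-179.9, 0.1, 3.4]
contact_force: [-0.9, -0.1, -1.1]
gripper_width: 0.054
```

step_arm --increments '[{"tx":0,"ty":0,"tz":0,"ax":0,"ay":0,"az":0,"claw":0.4},{"tx":0,"ty":0,"tz":0,"ax":0,"ay":0,"az":0,"claw":0.6},{"tx":0,"ty":0,"tz":0,"ax":0,"ay":0,"az":0,"claw":0.6},{"tx":0,"ty":0,"tz":15,"ax":0,"ay":0,"az":0,"claw":0.6},{"tx":0,"ty":0,"tz":40,"ax":0,"ay":0,"az":0,"claw":0.6},{"tx":0,"ty":0,"tz":45,"ax":0,"ay":0,"az":0,"claw":0.6},{"tx":-20,"ty":-25,"tz":20,"ax":0,"ay":0,"az":0,"claw":0.6},{"tx":-30,"ty":-36,"tz":0,"ax":0,"ay":0,"az":0,"claw":0.6},{"tx":-30,"ty":-36,"tz":0,"ax":0,"ay":0,"az":0,"claw":0.6},{"tx":-30,"ty":-36,"tz":0,"ax":0,"ay":0,"az":0,"claw":0.6},{"tx":-30,"ty":-36,"tz":0,"ax":0,"ay":0,"az":0,"claw":0.6},{"tx":-20,"ty":-30,"tz":0,"ax":0,"ay":0,"az":0,"claw":0.6}]'

```text
time_s: 16.6
tcp_pos: [0.465, -0.0647, 0.1692]
eef_rot: [-179.9, -0.0, 3.4]
contact_force: [1.0, -0.1, 0.8]
gripper_width: 0.0703
```

```bash
python3 - <<'E'
from h import *
s=r.get_state();print(s['tcp_pos'],s['joints'].round(1),go([441.5,-92,41],down(93+180)))
rect=lambda k:[np.round(v,1) for v in cv2.minAreaRect((k[:,:2]*1000).astype(np.float32))]
c=cap('wrist','w6');P=cloud(c).reshape(-1,3);d=c['depth'].ravel()
for n,x0,x1,y0,y1 in(('slim',.38,.5,-.14,-.045),('tray',.53,.72,-.27,-.03),('carton',.53,.72,.03,.24)):
  m=(d>.15)&(P[:,0]>x0)&(P[:,0]<x1)&(P[:,1]>y0)&(P[:,1]<y1)&(P[:,2]>.025)&(P[:,2]<.09);k=P[m];print(n,len(k),rect(k) if len(k)>5 else 0)
cv2.imwrite('pics/w6.png',c['image'])
E
```

```text
[ 0.46497071 -0.06469351  0.16922436] [ 16.1   4.9 -30.6  -0.1 -54.4  77.4] (array([ -23.5,  -27.3, -128.2]), array([-0.11,  0.  , -0.41]), np.float64(0.4))
slim 2627 [array([441.6, -92.4]), array([90.3, 27.1]), np.float64(3.0)]
tray 2857 [array([ 603.7, -146.6]), array([190.7,  77.8]), np.float64(88.4)]
carton 4919 [array([586.3, 115.8]), array([ 64.9, 115.9]), np.float64(3.4)]
```

View pics/w6.png

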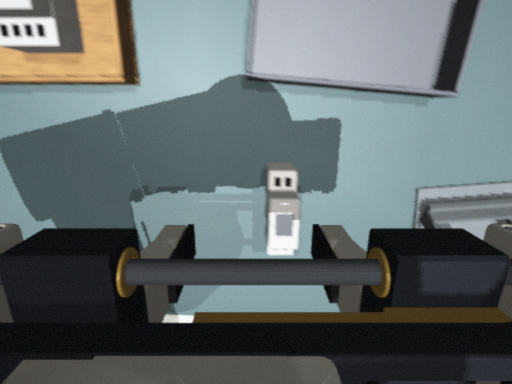

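The slim housing is at (283,210) between the jaws. The tray is above it at (360,45) and the wide housing stands in the carton at (40,30).

step_arm --increments '[{"tx":-12,"ty":-14,"tz":0,"ax":0,"ay":0,"az":-0.4,"claw":0.6},{"tx":-11.4,"ty":-13.6,"tz":0,"ax":0,"ay":0,"az":0,"claw":0.6},{"tx":0,"ty":0,"tz":-30,"ax":0,"ay":0,"az":0,"claw":0.6},{"tx":0,"ty":0,"tz":-35,"ax":0,"ay":0,"az":0,"claw":0.6},{"tx":0,"ty":0,"tz":-35,"ax":0,"ay":0,"az":0,"claw":0.6},{"tx":0,"ty":0,"tz":-20,"ax":0,"ay":0,"az":0,"claw":0.6},{"tx":0,"ty":0,"tz":-8,"ax":0,"ay":0,"az":0,"claw":0.6},{"tx":0,"ty":0,"tz":0,"ax":0,"ay":0,"az":0,"claw":0.6},{"tx":0,"ty":0,"tz":0,"ax":0,"ay":0,"az":0,"claw":0},{"tx":0,"ty":0,"tz":0,"ax":0,"ay":0,"az":0,"claw":-0.8},{"tx":0,"ty":0,"tz":0,"ax":0,"ay":0,"az":0,"claw":-0.8},{"tx":0,"ty":0,"tz":0,"ax":0,"ay":0,"az":0,"claw":-0.8}]'

```text
time_s: 17.85
tcp_pos: [0.444, -0.0907, 0.0406]
eef_rot: [-179.9, -0.0, 3.0]
contact_force: [-0.1, -0.3, 0.3]
gripper_width: 0.0439
```

step_arm --increments '[{"tx":0,"ty":0,"tz":0,"ax":0,"ay":0,"az":0,"claw":-0.8},{"tx":0,"ty":0,"tz":0,"ax":0,"ay":0,"az":0,"claw":-0.8},{"tx":0,"ty":0,"tz":0,"ax":0,"ay":0,"az":0,"claw":-0.8}]'

```text
time_s: 18.15
tcp_pos: [0.4437, -0.0908, 0.0401]
eef_rot: [-179.9, 0.1, 3.0]
contact_force: [-0.8, 0.3, 3.7]
gripper_width: 0.0272
```

step_arm --increments '[{"tx":0,"ty":0,"tz":15,"ax":0,"ay":0,"az":0,"claw":-0.8},{"tx":0,"ty":0,"tz":30,"ax":0,"ay":0,"az":0,"claw":-0.8},{"tx":0,"ty":0,"tz":30,"ax":0,"ay":0,"az":0,"claw":-0.8},{"tx":21,"ty":-6,"tz":0,"ax":0,"ay":0,"az":-2.3,"claw":-0.8},{"tx":32,"ty":-10,"tz":0,"ax":0,"ay":0,"az":-2.3,"claw":-0.8},{"tx":32,"ty":-10,"tz":0,"ax":0,"ay":0,"az":0,"claw":-0.8},{"tx":32,"ty":-10,"tz":0,"ax":0,"ay":0,"az":0,"claw":-0.8},{"tx":32,"ty":-10,"tz":0,"ax":0,"ay":0,"az":0,"claw":-0.8},{"tx":32,"ty":-10,"tz":0,"ax":0,"ay":0,"az":0,"claw":-0.8},{"tx":0,"ty":0,"tz":0,"ax":0,"ay":0,"az":0,"claw":-0.8},{"tx":0,"ty":0,"tz":0,"ax":0,"ay":0,"az":0,"claw":-0.8}]'

```text
time_s: 19.25
tcp_pos: [0.6241, -0.147, 0.1135]
eef_rot: [-179.9, 0.2, -1.6]
contact_force: [-0.6, 0.0, -1.2]
gripper_width: 0.0266
```

```bash
python3 - <<'E'
from h import *
s=r.get_state();print(s['tcp_pos'],s['gripper_width'],s['contact_force'],go([624.9,-146.6,47],down(88.3+180)))
E
```

```text
[ 0.62411027 -0.14695956  0.11348735] 0.026588584961678048 [-0.64861487  0.00257825 -1.15223567] (array([  0.8,   0.4, -66.5]), array([-0.1 , -0.2 , -0.05]), np.float64(0.2))
```

step_arm --increments '[{"tx":0.8,"ty":0.4,"tz":-15,"ax":0,"ay":0,"az":0,"claw":-0.8},{"tx":0,"ty":0,"tz":-20,"ax":0,"ay":0,"az":0,"claw":-0.8},{"tx":0,"ty":0,"tz":-18,"ax":0,"ay":0,"az":0,"claw":-0.8},{"tx":0,"ty":0,"tz":-8,"ax":0,"ay":0,"az":0,"claw":-0.8},{"tx":0,"ty":0,"tz":-5,"ax":0,"ay":0,"az":0,"claw":-0.8},{"tx":0,"ty":0,"tz":0,"ax":0,"ay":0,"az":0,"claw":-0.8}]'

```text
time_s: 19.85
tcp_pos: [0.6249, -0.1462, 0.0485]
eef_rot: [-179.9, 0.1, -1.6]
contact_force: [0.5, 0.1, -1.3]
gripper_width: 0.0271
```

step_arm --increments '[{"tx":0,"ty":0,"tz":-1,"ax":0,"ay":0,"az":0,"claw":-0.8},{"tx":0,"ty":0,"tz":-1,"ax":0,"ay":0,"az":0,"claw":-0.8},{"tx":0,"ty":0,"tz":0,"ax":0,"ay":0,"az":0,"claw":-0.8}]'

```text
time_s: 20.15
tcp_pos: [0.6256, -0.1464, 0.0474]
eef_rot: [-179.9, 0.0, -1.6]
contact_force: [1.0, 0.3, -1.0]
gripper_width: 0.027
```

step_arm --increments '[{"tx":0,"ty":0,"tz":-1,"ax":0,"ay":0,"az":0,"claw":-0.8},{"tx":0,"ty":0,"tz":0,"ax":0,"ay":0,"az":0,"claw":-0.8}]'

```text
time_s: 20.35
tcp_pos: [0.6254, -0.1464, 0.046]
eef_rot: [-179.9, 0.1, -1.6]
contact_force: [0.9, 0.2, -2.1]
gripper_width: 0.0269
```

step_arm --increments '[{"tx":0,"ty":0,"tz":-1,"ax":0,"ay":0,"az":0,"claw":-0.8},{"tx":0,"ty":0,"tz":-1,"ax":0,"ay":0,"az":0,"claw":-0.8},{"tx":0,"ty":0,"tz":0,"ax":0,"ay":0,"az":0,"claw":-0.8}]'

```text
time_s: 20.65
tcp_pos: [0.6255, -0.1464, 0.0442]
eef_rot: [-179.9, 0.1, -1.6]
contact_force: [-1.5, -0.5, 2.7]
gripper_width: 0.0268
```

step_arm --increments '[{"tx":0,"ty":0,"tz":0,"ax":0,"ay":0,"az":0,"claw":-0.2},{"tx":0,"ty":0,"tz":0,"ax":0,"ay":0,"az":0,"claw":0.2},{"tx":0,"ty":0,"tz":0,"ax":0,"ay":0,"az":0,"claw":0.2},{"tx":0,"ty":0,"tz":15,"ax":0,"ay":0,"az":0,"claw":0.2},{"tx":0,"ty":0,"tz":40,"ax":0,"ay":0,"az":0,"claw":0.2},{"tx":0,"ty":0,"tz":45,"ax":0,"ay":0,"az":0,"claw":0.2},{"tx":0,"ty":0,"tz":45,"ax":0,"ay":0,"az":0,"claw":0.2},{"tx":-20,"ty":-20,"tz":30,"ax":0,"ay":0,"az":0,"claw":0.2},{"tx":-30,"ty":-25,"tz":0,"ax":0,"ay":0,"az":0,"claw":0.2},{"tx":-30,"ty":-25,"tz":0,"ax":0,"ay":0,"az":0,"claw":0.2},{"tx":-30,"ty":-25,"tz":0,"ax":0,"ay":0,"az":0,"claw":0.2},{"tx":-30,"ty":-25,"tz":0,"ax":0,"ay":0,"az":0,"claw":0.2}]'

```text
time_s: 21.85
tcp_pos: [0.4841, -0.2672, 0.2204]
eef_rot: [-179.9, -0.0, -1.6]
contact_force: [0.5, -1.3, 0.7]
gripper_width: 0.0526
```

step_arm --increments '[{"tx":-25,"ty":-35,"tz":0,"ax":0,"ay":0,"az":0,"claw":0.2},{"tx":-25,"ty":-35,"tz":0,"ax":0,"ay":0,"az":0,"claw":0.2},{"tx":-25,"ty":-35,"tz":0,"ax":0,"ay":0,"az":0,"claw":0.2},{"tx":-25,"ty":-35,"tz":0,"ax":0,"ay":0,"az":0,"claw":0.2},{"tx":-25,"ty":-35,"tz":0,"ax":0,"ay":0,"az":0,"claw":0.2},{"tx":0,"ty":0,"tz":0,"ax":0,"ay":0,"az":0,"claw":0.2},{"tx":0,"ty":0,"tz":0,"ax":0,"ay":0,"az":0,"claw":0.2}]'

```text
time_s: 22.55
tcp_pos: [0.3595, -0.4422, 0.2198]
eef_rot: [-179.9, 0.0, -1.7]
contact_force: [-0.2, 0.7, -0.3]
gripper_width: 0.0522
```

```bash
python3 - <<'E'
from h import *
s=r.get_state();print(s['time_s'],s['tcp_pos'],s['contact_force'])
rect=lambda k:[np.round(v,1) for v in cv2.minAreaRect((k[:,:2]*1000).astype(np.float32))]
t=cap('top','t9');o=load('t0')
P=cloud(t).reshape(-1,3)
for n,x0,x1,y0,y1,z0,z1 in(('wide',.57,.68,.08,.2,.055,.1),('slim',.57,.68,-.20,-.09,.055,.1),('handle',.35,.47,.26,.37,.1,.16),('rackbase',.33,.48,.23,.40,.007,.018)):
  m=(P[:,0]>x0)&(P[:,0]<x1)&(P[:,1]>y0)&(P[:,1]<y1)&(P[:,2]>z0)&(P[:,2]<z1);k=P[m];print(n,len(k),rect(k) if len(k)>5 else 0,np.median(k[:,2]) if len(k) else 0)
d=cv2.absdiff(t['image'],o['image']).max(2)
for n,u,v,h in(('driver',272,123,28),('tape',390,157,15),('meter',177,164,18)): q=d[v-h:v+h,u-h:u+h];print(n,'diff',q.mean().round(1),(q>60).sum())
c=cap('scene','s9');
cv2.imwrite('pics/end.png',np.hstack([cv2.resize(t['image'][60:330,60:440],(400,300)),cv2.resize(c['image'][120:345,60:360],(400,300))]))
E
```

```text
22.55 [ 0.3595152  -0.44224894  0.21980146] [-0.23790832  0.74744227 -0.27208027]
wide 223 [array([622.4, 135.5]), array([51.1, 54. ]), np.float64(3.3)] 0.07030323021619747
slim 114 [array([ 619.1, -145.6]), array([26.1, 50. ]), np.float64(87.9)] 0.06920349600670858
handle 78 [array([407. , 316.1]), array([58.7, 13.9]), np.float64(85.4)] 0.11594047442824619
rackbase 611 [array([404. , 315.6]), array([146.1, 169.4]), np.float64(1.1)] 0.011951474112612218
driver diff 2.9 0
tape diff 14.0 53
meter diff 2.6 0
```

View pics/end.png

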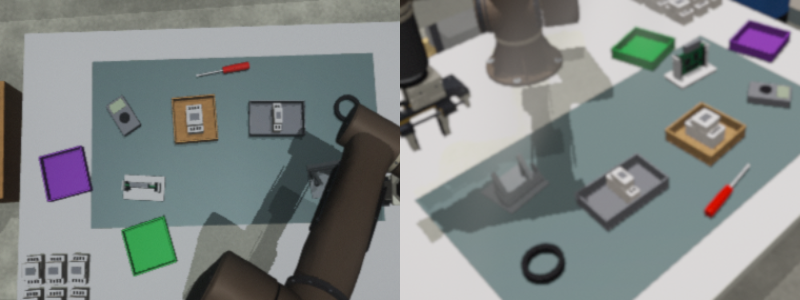

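The final views show both housings upright in their containers: top panel (195,117) and (277,117). The card is in the rack at (145,187), the bystanders look unmoved, and the arm is clear. I hand the job in.

```bash
python3 -c "
from plant import r
print(r.close_job())"
```

```text
the job is handed in; nothing more can be done
None
```

All three parts are placed and released, and the job was handed in at about 22.6 s of the 72 s allowed. No verdict was reported.

- **Card:** It is in the rack with the handle up. The handle top reads 116 mm above the bench, which is what a fully seated card should give. The handle centre is at (407, 316) mm, against my seat estimate of (408, 315) mm. When I lowered it, contact came with the grip point at 102 mm, about where it should be when seated.
- **Wide housing:** It stands in the brown carton with its top at 70 mm (5 mm floor plus 65 mm height), near the carton's centre.
- **Slim housing:** It stands in the grey tray with its top at 69 mm (4 mm floor plus 65 mm height), near the tray's centre.
- **Bystanders:** The screwdriver and meter look unchanged in the before-and-after top images. The tape region differed in 53 pixels. The arm and its shadow partly cover it there, and in the scene view the tape looks to be in place. The arm never went near it.

Two things did not go exactly as planned. Carrying the card to the rack, the arm stopped about 110 mm short in y because its steps were clipped, and I made that up with a further move. Positions from the top camera also read up to about 3 mm low in x compared with the wrist camera, so I relied mainly on the wrist camera for the grasps and the rack and container positions.

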